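# Ready and start the facet grinder

### The arm

A 6-joint arm with a two-finger parallel gripper is mounted at the origin on the work surface. World frame = base frame: x ahead of the robot, y to its left, z up, the work surface at z = 0. Lengths are in m, angles in rad, forces in N, time in s.
With the tool pointing down it reaches from about 0.25 to 0.775 m from the base axis. Payload 4 kg.
Tool frame: the origin (TCP) lies on the centre line of the jaws, within the pads' length; the fingertips stand 22 mm ahead of it and the grasp point (between the pads) lies 3 mm ahead of it; z points along the fingers, y is the line along which they close (so a half turn about z gives the same grasp; the last joint's range is limited). The gripper opens to 94 mm and grips with 3 to 60 N. Pads are 16 mm wide; open, the fingers measure 119 mm over their backs; the gripper's body (75 mm by 177 mm) begins 78 mm behind the grasp point.
Start: joints at [-1.235, 0.087, 1.371, -0, 1.684, -0.103], TCP at [0.234, -0.498, 0.195] pointing down, gripper open.
Joint ranges: [-3.1, 3.1], [-0.76, 2.03], [0.27, 2.55], [-1.08, 4.22], [0.17, 2.65], [-2.57, 2.57]. Speed limits (rad/s): [2.79, 2.79, 3.14, 3.14, 3.14, 3.14].

### API

Orientations are given as a unit quaternion [w, x, y, z].
In Python, from station import readout, eyes, arm gives the robot as it stands.
- The arm moves only by the tool send_rows, never from a script. Its argument "plan" is text: rows parted by semicolons, each of 6 numbers parted by spaces: the shift along the tool's x, y, z in cm, then the turn, a rotation vector about the tool's x, y, z in rad. In form: x y z ax ay az; .... A call has 1 to 10 rows; each row shifts and turns the commanded pose from where the row before left it, along the tool's axes as they then stand; what a row does not reach is not made up. A row lasts 1/12 s, in which the tool goes at most 41.7 mm and 7.16 degrees, less where a joint would pass 70% of its speed; a pose out of reach is approached as far as the arm can. A call is refused whole if a number of a shift passes 4.17 or a number of a turn 0.125, either way. A call with a gripper value outside its range is refused whole. "jaw" is the opening, from 0 (shut) to 1 (fully open), set as the call begins (left out, the last holds). The fingers move at their own pace and stop on an object; the grip force is fixed at half the most. Time passes only in rows, so rows that do not move let the fingers close. It gives the time, the measured TCP pose, the force, the opening and the grip force at its end, in the units of the state.
- readout.read_state(): the state, without advancing time (a new reading comes with each control period).
- eyes.grab_frame(name): name is "scene" or "top" or "wrist"; returns a dict with "frame" (384x512x3 uint8, blue, green, red), "fx", "fy", "cx", "cy" (pixels), "k1" (the pictures are not rectified: a ray, as slopes to the right and down, at radius r is drawn at 1 + k1 r^2 times it, then the intrinsics apply), "rvec" (rotation vector, rad) and "tvec" (3), from world to camera coordinates, as OpenCV has them. Camera axes: x right, y down, z forward; pixel columns grow to the right and rows downward; lengths in m; the calibration is good to about 2 mm. A picture is of the moment at which its call begins. There is no depth.
- arm.finish_job(): hands the job in; it is judged then, once.
The state is a dict: "time_s": time; "q": joint angles; "joint_velocities": joint speeds; "joint_efforts": joint torques, N m; "tcp_pos": TCP position; "tcp_rot": TCP orientation; "ft_force": force on the tool from outside, world axes, zero at the start; "torque": the same for the moment, N m; "finger_gap": opening from 0.0 (shut) to 1.0 (fully open); "gripper_force": force on a finger pad.
Only numpy, scipy, OpenCV 4.12 (cv2) and the standard library are available. Lean on these libraries where they do the work, as an engineer would, in place of code of your own. Each camera call takes 0.05 s, during which the arm holds its last target. There are 200 camera calls.

### The job

Get the facet grinder ready and start it: first push the carriage by its upright post back along its rods, away from the wheel, until it is home against the stop block, then turn the pass counter's knob anticlockwise back to its zero stop. Only when both are done press the flat round start button fully down, keep it down for a good second and let it come up again. Do not press the mushroom-headed stop button, and leave the loose things on the bench where they are.

Things in the scene. Friction and masses are not known exactly. Their poses are not given: they have to be found in the camera images.
- machine: Fixed grinder, 260 (x) x 340 (y) mm; origin: centre of its underside. Its +y axis runs along two steel rods to the upright wheel (grey, half covered by brass; face at y = +67 mm, x = -33 to 133 mm, top 193 mm high). At the -y end a 70 mm high stop block. Its -x side faces the robot. On the rods rides the carriage with a blue quill (156 mm high, x = -8 to 48 mm).
- post (a point): Point on the axis of the carriage's upright steel push post, 110 mm above the bench. Post: 16 mm thick, from 69 to 140 mm height, 26 mm black ball on top (to 153 mm), on the robot's side of the carriage. In the machine's frame x = -95 mm; y = -110 mm when home at the stop block. Beside it, towards the wheel, 65 mm or more are free.
- carriage (a joint): Distance of the carriage from the stop block, m: 0 = home against the block, up to 0.12 at the wheel (post y in the machine's frame = -0.110 + value). Slides with about 3 N of friction and stays where it is left.
- counter_station: Fixed grey box 90 x 90 x 50 mm of the pass counter; origin: centre of its underside. On it a silver graduated dial (84 mm across) with a knob in the middle and a small upright steel stop pin at the zero mark, on the box's -x side. The three control boxes may stand in any order.
- counter_grip (a point): On the knob's vertical axis, 84 mm above the bench, the height to grip; turns with the knob. The knob is a black bar 62 mm long (along this point's x), 13 mm thick, from 64 to 98 mm above the bench, with a white line and a steel pointer nose at its -x end. At zero its axes are parallel to the box's and the nose rests at the pin.
- counter (a joint): Angle of the counter knob, rad: 0 = at the zero stop, grows clockwise seen from above, up to 2.3. Friction about 0.05 N m; stays where it is left.
- start_top (a point): Centre of the top face of the start button: a flat black round cap 48 mm across in a low steel ring (64 mm across), on a fixed grey box 90 x 90 x 50 mm. The face is 74 mm above the bench when up, 66 mm when fully down, still 4 mm proud of the ring.
- start (a joint): Travel of the start button, m: 0 = up, 0.008 = fully down. Spring, 2 N at first to 7 N fully down; it comes up again by itself.
- stop_top (a point): Top of the stop button: a wide domed black mushroom head 68 mm across on a narrow neck, on a third grey box of the same size; its top is 103 mm above the bench. Not to be pressed.
- stop (a joint): Travel of the stop button, m: 0 = up, 0.008 = fully down.
- jar: Loose jar, 44 mm across, 60 mm high, standing between the machine and the control boxes. Origin: centre of its underside. Bystander.
- wrench: Loose wrench, 160 mm, lying flat. Bystander.
- lap_disc: Loose copper disc, 120 mm across, 10 mm thick, lying flat. Bystander.
- oil_bottle: Loose white bottle, 48 mm across, 130 mm high, standing beyond the control boxes. Bystander.
- brush: Loose brush, 170 mm, lying flat beyond the wrench on the robot's right. Bystander.
- stone_block: Loose wooden block 70 x 90 x 30 mm with three stones on it. Bystander.
Things that resemble listed ones, but are neither listed nor needed, are in the scene too. What is shaped like the counter_station but purple or red is not meant. Leave any yellow look-alike of the part that bears start_top alone.

How it is judged:
On the way, in this order (a step that is already met when the one before it is completed fails the run):
1. the carriage is home against the stop block (within 6 mm) (value of joint carriage below 0.006 m), for 0.2 s.
2. the counter knob is back at its zero stop (within 0.08 rad), the carriage still home (value of joint counter below 0.08 rad and value of joint carriage below 0.006 m), for 0.2 s.
3. the start button is held fully down (within 1.5 mm) for 0.7 s (all of step 2 and value of joint start above 0.0065 m), for 0.7 s.
At the end, for the whole second after the job is handed in: The carriage is within 6 mm of the stop block, the counter knob within 0.08 rad of its zero stop, and both the start and the stop button are up again (within 1.5 mm) (all of step 2 and value of joint each of start, stop below 0.0015 m); the robot touches nothing.
It fails at once if the start button pressed (more than 4 mm) while the carriage is not home or the counter is not at zero (value of joint start above 0.004 m and (value of joint carriage above 0.01 m or value of joint counter above 0.12 rad)).
It fails at once if the stop button pressed more than 4 mm (value of joint stop above 0.004 m).
It fails at once if a loose thing on the bench (jar, wrench, disc, bottle, brush or block) moved more than 30 mm (distance of any of jar, wrench, lap_disc, oil_bottle, brush, stone_block from where it was at the start of the episode above 0.03 m).
It also fails if it takes over 54 s, if anything falls off the work surface, if the arm or the gripper's body presses on something with over 40 N, if the wrist force passes 120 N, or if a joint passes its speed limit or range.

## Working session

There is one attempt and no reset: what is moved stays moved. The work goes in short steps, Python scripts to look and compute and a tool call to move; the robot and the scene stay as the last step left them, time stands still between calls to the robot, and variables do not carry over. Pictures are saved under pics/ and viewed, at most 10 in all, crops included, and the job is handed in when it is done.

Besides the shell and the picture viewer there is one more tool, called after ">>>" by a JSON object that holds its "fn" and its "kwargs". send_rows: Moves the arm, as the interface text tells. Its arguments: {"type":"object","properties":{"plan":{"type":"string"},"jaw":{"type":"number"}},"required":["plan"]}

```bash
ls; mkdir -p pics
cat > h.py <<'E'
import numpy as np, cv2, pickle
from station import readout, eyes, arm
def grab(n, f):
    d=eyes.grab_frame(n); pickle.dump(d,open(f'pics/{f}.pkl','wb')); cv2.imwrite(f'pics/{f}.png',d['frame']); return d
def load(f): return pickle.load(open(f'pics/{f}.pkl','rb'))
def dist(d): return np.array([[d['fx'],0,d['cx']],[0,d['fy'],d['cy']],[0,0,1.]]), np.array([d['k1'],0,0,0,0.])
def pix2w(d,u,v,z):
    K,D=dist(d); n=cv2.undistortPoints(np.array([[[u,v]]],float),K,D,criteria=(3,100,1e-10))[0,0]
    R=cv2.Rodrigues(np.array(d['rvec'],float))[0]; t=np.array(d['tvec'],float).ravel()
    c=-R.T@t; r=R.T@np.array([n[0],n[1],1]); return c+r*(z-c[2])/r[2]
def w2pix(d,p):
    K,D=dist(d); return cv2.projectPoints(np.array(p,float).reshape(-1,1,3),np.array(d['rvec'],float),np.array(d['tvec'],float),K,D)[0][:,0]
E
python3 - <<'E'
from h import *
for n in ('scene','top'):
    d=grab(n,n); R=cv2.Rodrigues(np.array(d['rvec'],float))[0]; print(n,-R.T@np.ravel(d['tvec']),R[2],d['fx'],d['k1'])
a,b=load('top')['frame'],load('scene')['frame']
cv2.imwrite('pics/top2.png',cv2.resize(a,(800,600),interpolation=cv2.INTER_CUBIC))
cv2.imwrite('pics/scene2.png',cv2.resize(b,(800,600),interpolation=cv2.INTER_CUBIC))
s=readout.read_state(); print(s)
E
```

```text
pics
scene [ 1.27397358 -0.1626725   0.94228381] [-0.67446702  0.08216086 -0.73371917] 369.0048575964042 0.013609922400348863
top [ 0.25792294 -0.06648206  1.45916512] [ 0.14121855 -0.01558836 -0.98985571] 482.416250941707 -0.18611135314742225
{'time_s': 0.1, 'q': array([-1.23511728e+00,  8.79195875e-02,  1.37209762e+00, -1.33331745e-05,
        1.68361899e+00, -1.03115503e-01]), 'joint_velocities': array([ 0.00068474, -0.00147239, -0.00270397, -0.00036872,  0.0001073 ,
       -0.00082811]), 'joint_efforts': array([ 2.06676777e-03, -3.41255736e+01, -3.03299797e+01,  7.21103651e-02,
        3.04861239e-02, -8.91326590e-05]), 'tcp_pos': array([ 0.23347798, -0.49740877,  0.19430301]), 'tcp_rot': array([-1.01410329e-03,  9.76028457e-01,  2.17640544e-01, -1.25126117e-04]), 'ft_force': array([ 0.78647161, -0.57100135, -0.2796644 ]), 'torque': array([0.01699518, 0.00050812, 0.01441364]), 'gripper_force': 0.0, 'finger_gap': 0.9993330822126962}
```

View pics/top2.png

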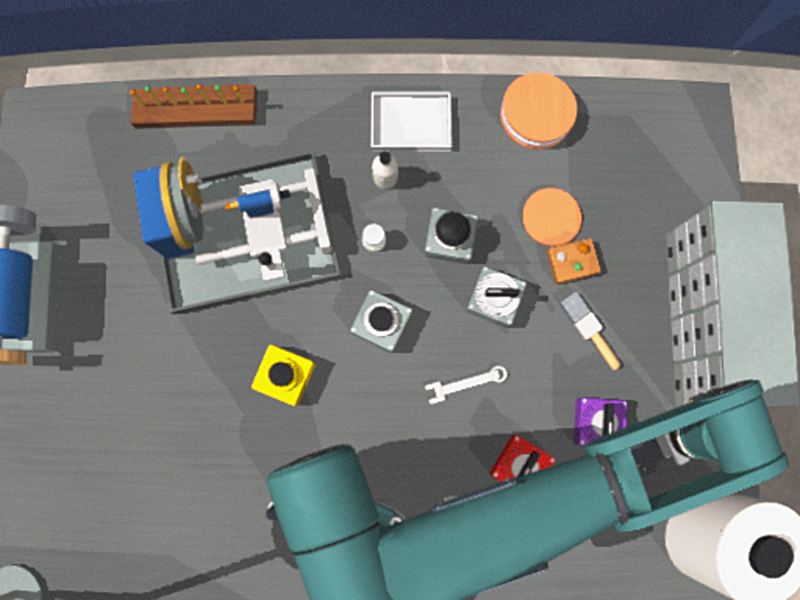

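View pics/scene2.png

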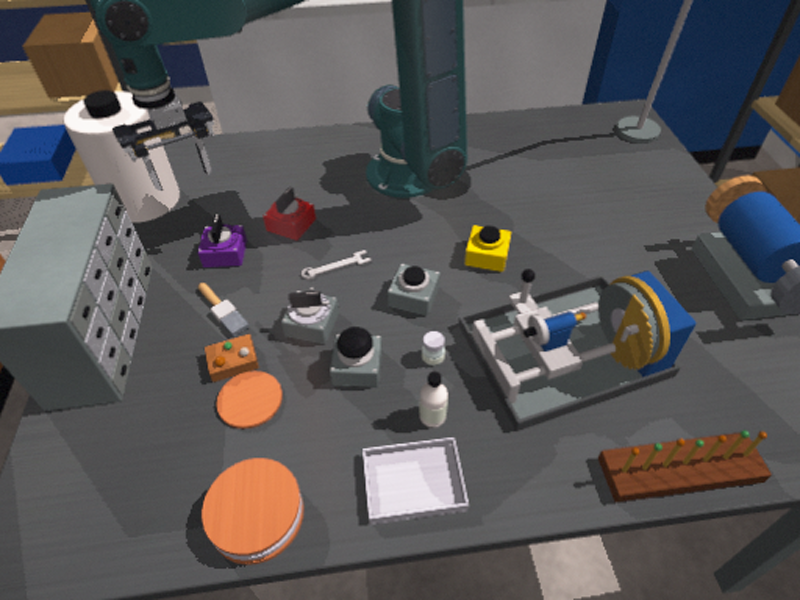

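The top picture shows the machine at about (250,235) with the ball post at (265,258). The grey boxes are start at (380,318), counter at (497,292) and stop at (453,228). The look-alikes are the yellow button at (282,373), the purple counter at (600,420) and the red counter at (522,460). The grey ones fit the description: a flat cap in a ring, a silver dial with a bar knob, and a mushroom head. I'll confirm with an enlarged crop.

Run:
```python
from h import *
a=load('top')['frame'][90:243,96:358]
cv2.imwrite('pics/topc.png',cv2.resize(a,None,fx=3,fy=3,interpolation=cv2.INTER_CUBIC))
```

```text
(no output)
```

View pics/topc.png

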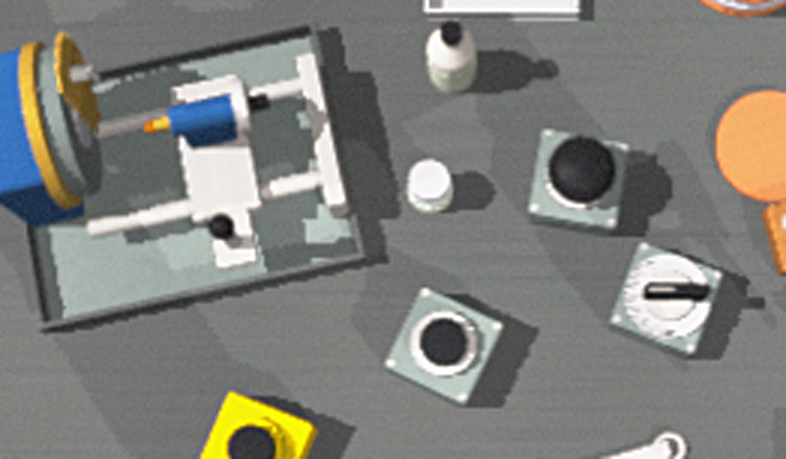

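Run:
```python
from h import *
d=load('top')
def P(u,v,z): return pix2w(d,96+(u+.5)/3-.5,90+(v+.5)/3-.5,z).round(4)
for n,u,v,z in [('ball',222,227,.14),('start',445,341,.074),('k1',645,293,.098),('k2',708,290,.098),('stop',582,168,.1),('jar',430,173,.06),('bot',452,33,.13),
 ('trayA',45,327,.02),('trayB',363,258,.02),('trayC',310,30,.02),
 ('c0',645,244,.05),('c1',720,275,.05),('c2',690,354,.05),('c3',612,322,.05),
 ('s0',425,289,.05),('s1',502,324,.05),('s2',464,403,.05),('s3',387,365,.05),('y',250,440,.074),('blk_n',310,60,.07),('blk_s',340,212,.07)]: print(n,P(u,v,z)[:2])
s=load('scene')
# stereo check of ball
print(w2pix(s,[P(222,227,.14),P(445,341,.074)])*800/512)
```

```text
Traceback (most recent call last):
  File "h.py", line 8, in pix2w
    K,D=dist(d); n=cv2.undistortPoints(np.array([[[u,v]]],float),K,D,criteria=(3,100,1e-10))[0,0]
                   ~~~~~~~~~~~~~~~~~~~^^^^^^^^^^^^^^^^^^^^^^^^^^^^^^^^^^^^^^^^^^^^^^^^^^^^^^
cv2.error: OpenCV(4.12.0) :-1: error: (-5:Bad argument) in function 'undistortPoints'
> Overload resolution failed:
>  - undistortPoints() got an unexpected keyword argument 'criteria'
>  - undistortPoints() got an unexpected keyword argument 'criteria'
```

```bash
sed -i 's/undistortPoints(\(.*\),K,D,criteria=(3,100,1e-10))/undistortPointsIter(\1,K,D,None,None,(3,100,1e-10))/' h.py
python3 - <<'E'
from h import *
d=load('top')
def P(u,v,z): return pix2w(d,96+(u+.5)/3-.5,90+(v+.5)/3-.5,z).round(4)
for n,u,v,z in [('ball',222,227,.14),('start',445,341,.074),('k1',645,293,.098),('k2',708,290,.098),('stop',582,168,.1),('jar',430,173,.06),('bot',452,33,.13),
 ('trayA',45,327,.02),('trayB',363,258,.02),('trayC',310,30,.02),
 ('c0',645,244,.05),('c1',720,275,.05),('c2',690,354,.05),('c3',612,322,.05),
 ('s0',425,289,.05),('s1',502,324,.05),('s2',464,403,.05),('s3',387,365,.05),('y',250,440,.074),('blk_n',310,60,.07),('blk_s',340,212,.07)]: print(n,P(u,v,z)[:2])
s=load('scene')
print(w2pix(s,[P(222,227,.14),P(445,341,.074)])*800/512)
E
```

```text
ball [0.5474 0.1656]
start [ 0.4475 -0.0416]
k1 [ 0.4894 -0.2335]
k2 [ 0.492  -0.2945]
stop [ 0.6122 -0.1752]
jar [ 0.6181 -0.027 ]
bot [ 0.7394 -0.0501]
trayA [0.4719 0.3678]
trayB [0.5403 0.0421]
trayC [0.784  0.0998]
c0 [ 0.5471 -0.2407]
c1 [ 0.5154 -0.3151]
c2 [ 0.4363 -0.2827]
c3 [ 0.4687 -0.206 ]
s0 [ 0.5028 -0.0216]
s1 [ 0.4673 -0.0974]
s2 [ 0.3896 -0.0595]
s3 [0.4274 0.0158]
y [0.3527 0.1463]
blk_n [0.7338 0.0934]
blk_s [0.5767 0.0613]
[[527.12132689 275.02523685]
 [412.57493358 272.79365763]]
```

The crop confirms the grey start cap at (445,341), the counter knob at (676,292), the mushroom stop at (582,168) and the post ball at (222,227). The measured sizes and positions agree with the description: the box sides and the knob's 61 mm length match, and the ball projected into the scene view lands on the ball. The carriage value is about 0.06. I'll lift, turn the tool to the machine's axes, and look at the knob on the way.

>>> {"fn": "send_rows", "kwargs": {"plan": "0 0 -3.2 0 0 -0.122; 0 0 -3.2 0 0 -0.122; 0 0 0 0 0 -0.122; 0 0 0 0 0 -0.122; 0 0 0 0 0 -0.122; 0 0 0 0 0 -0.122; 0 0 0 0 0 -0.122; 0 0 0 0 0 -0.122; 0 0 0 0 0 -0.122; 0 0 0 0 0 -0.122", "jaw": 0}}

```text
time_s: 0.93
tcp_pos: [0.2336, -0.4976, 0.2586]
tcp_rot: [-0.001, 0.673, 0.74, 0.0]
ft_force: [-0.0, -0.1, 0.0]
finger_gap: 0.331
gripper_force: 0.0
```

>>> {"fn": "send_rows", "kwargs": {"plan": "0 0 0 0 0 -0.122; 1.9 3.2 0 0 0 0; 1.9 3.2 0 0 0 0; 1.9 3.2 0 0 0 0; 1.9 3.2 0 0 0 0; 1.9 3.2 0 0 0 0; 1.9 3.2 0 0 0 0; 1.9 3.2 0 0 0 0; 1.9 3.2 0 0 0 0; 0 0 0 0 0 0"}}

```text
time_s: 1.77
tcp_pos: [0.4561, -0.291, 0.2585]
tcp_rot: [-0.001, 0.626, 0.78, 0.002]
ft_force: [-0.5, -0.8, -1.0]
finger_gap: 0.003
gripper_force: 0.0
```

```bash
cat >> h.py <<'E'
def pose():
    from scipy.spatial.transform import Rotation as Q
    s=readout.read_state(); w=s['tcp_rot']; return s, Q.from_quat([w[1],w[2],w[3],w[0]]).as_matrix()
def to(p,yaw_y=None):
    "shift in tool axes (cm) to world p; turn about tool z so tool y has world angle yaw_y"
    s,R=pose(); print('t',round(s['time_s'],2),'tcp',s['tcp_pos'].round(4),'F',s['ft_force'].round(1),'q6',s['q'][5].round(2))
    print('tooly ang',np.degrees(np.arctan2(R[1,1],R[0,1])).round(2),'z',R[:,2].round(3),'shift cm',(R.T@(np.array(p)-s['tcp_pos'])*100).round(2))
    if yaw_y is not None: print('turn az',(-((yaw_y-np.arctan2(R[1,1],R[0,1])+np.pi)%(2*np.pi)-np.pi)).round(3))
E
python3 - <<'E'
from h import *
to([.5426,.210,.25],np.radians(11.9))
d=grab('wrist','w1'); R=cv2.Rodrigues(np.array(d['rvec'],float))[0]; print(-R.T@np.ravel(d['tvec']),R[2])
print(w2pix(d,[[.491,-.262,.05],[.4475,-.0416,.074]]))
cv2.imwrite('pics/w1b.png',cv2.resize(d['frame'],(800,600)))
E
```

```text
t 1.77 tcp [ 0.4561 -0.291   0.2585] F [-0.5 -0.8 -1. ] q6 -0.89
tooly ang 12.49 z [ 0.001  0.003 -1.   ] shift cm [47.04 19.28  1.03]
turn az 0.01
[ 0.44160057 -0.22541035  0.44645594] [ 0.05156796 -0.22484842 -0.97302823]
[[282.93542033 158.45094049]
 [293.6208416  -33.24732552]]
```

View pics/w1b.png

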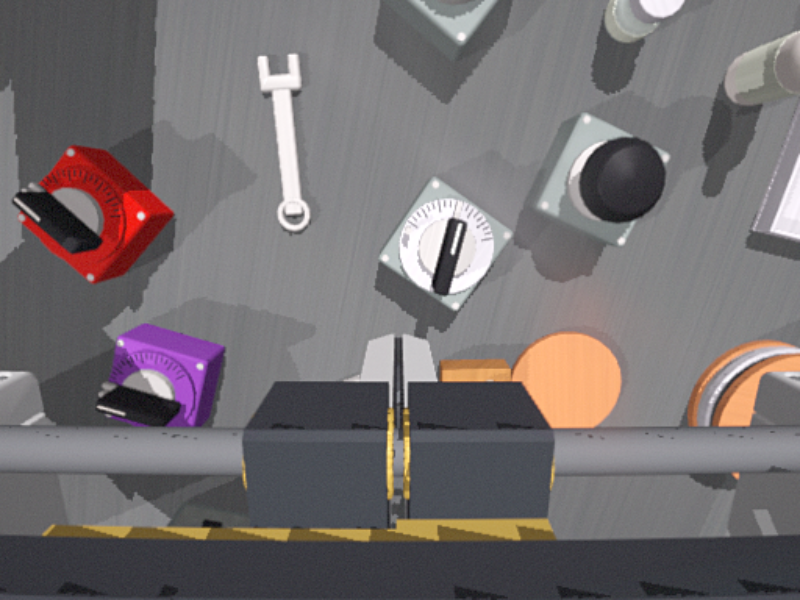

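The wrist picture shows the counter knob at (450,255) with its white line at the upper end (460,225), so the nose points towards world +y. Next I go to the wheel side of the post.

>>> {"fn": "send_rows", "kwargs": {"plan": "3.5 1.4 0 0 0 0; 3.5 1.4 0 0 0 0; 3.5 1.4 0 0 0 0; 3.5 1.4 0 0 0 0; 3.5 1.4 0 0 0 0; 3.5 1.4 0 0 0 0; 3.5 1.4 0 0 0 0; 3.5 1.4 0 0 0 0; 3.5 1.4 0 0 0 0; 3.5 1.4 0 0 0 0"}}

```text
time_s: 2.65
tcp_pos: [0.5161, 0.0759, 0.2592]
tcp_rot: [0.0, 0.63, 0.777, -0.0]
ft_force: [1.4, 0.2, -0.8]
finger_gap: 0.005
gripper_force: 0.0
```

>>> {"fn": "send_rows", "kwargs": {"plan": "3.5 1.4 0 0 0 0; 3.5 1.4 0 0 0 0; 3.5 1.4 0 0 0 0; 0 0 0 0 0 0.01; 0 0 0 0 0 0"}}

```text
time_s: 3.07
tcp_pos: [0.5355, 0.1872, 0.2583]
tcp_rot: [-0.0, 0.632, 0.775, -0.001]
ft_force: [-0.0, -1.1, 0.0]
finger_gap: 0.004
gripper_force: 0.0
```

Run:
```python
from h import *
to([.5402,.200,.112],np.radians(11.9))
d=grab('wrist','w2'); print(w2pix(d,[[.5474,.1656,.14],[.5402,.2,.09]])*800/512)
cv2.imwrite('pics/w2b.png',cv2.resize(d['frame'],(800,600)))
```

```text
t 3.07 tcp [0.5355 0.1872 0.2583] F [-0.  -1.1  0. ] q6 0.04
tooly ang 11.54 z [-0.002 -0.001 -1.   ] shift cm [ 1.17  0.75 14.63]
turn az -0.006
[[407.72259476 323.34796746]
 [406.56687004 263.88057751]]
```

View pics/w2b.png

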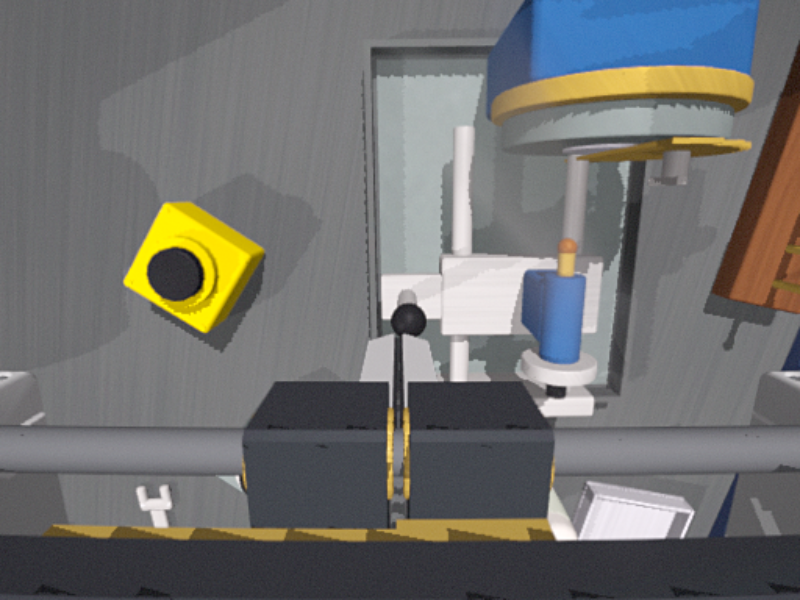

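The ball is at (408,320), right where I predicted (408,323), and the machine's edges run vertical in the picture, so the tool is aligned. I'll shift clear of the post and go down.

>>> {"fn": "send_rows", "kwargs": {"plan": "1.7 0.7 0 0 0 -0.006; 0 0 3 0 0 0; 0 0 3 0 0 0; 0 0 3 0 0 0; 0 0 3 0 0 0; 0 0 2.6 0 0 0; 0 0 0 0 0 0"}}

```text
time_s: 3.7
tcp_pos: [0.5351, 0.2013, 0.1066]
tcp_rot: [-0.003, 0.632, 0.775, -0.005]
ft_force: [-1.1, 0.0, -0.5]
finger_gap: 0.003
gripper_force: 0.0
```

>>> {"fn": "send_rows", "kwargs": {"plan": "-1.0 0 0 0 0 0; -1.0 0 0 0 0 0; -1.0 0 0 0 0 0; -1.0 0 0 0 0 0; -1.0 0 0 0 0 0; -1.0 0 0 0 0 0; 0 0 0 0 0 0"}}

```text
time_s: 4.28
tcp_pos: [0.5529, 0.1434, 0.1148]
tcp_rot: [0.002, 0.632, 0.775, 0.0]
ft_force: [0.3, -1.0, -0.5]
finger_gap: 0.003
gripper_force: 0.0
```

Run:
```python
from h import *
to([.5597,.107,.112],np.radians(11.9))
```

```text
t 4.28 tcp [0.5529 0.1434 0.1148] F [ 0.3 -1.  -0.5] q6 -0.05
tooly ang 11.67 z [ 0.004 -0.003 -1.   ] shift cm [-3.7  -0.07  0.29]
turn az -0.004
```

>>> {"fn": "send_rows", "kwargs": {"plan": "-0.5 0 0 0 0 0; -0.5 0 0 0 0 0; -0.3 0 0 0 0 0; -0.3 0 0 0 0 0; 0 0 0 0 0 0"}}

```text
time_s: 4.7
tcp_pos: [0.555, 0.1302, 0.1137]
tcp_rot: [0.001, 0.631, 0.776, 0.0]
ft_force: [0.6, 1.3, 0.7]
finger_gap: 0.004
gripper_force: 0.7
```

>>> {"fn": "send_rows", "kwargs": {"plan": "-0.3 0 0 0 0 0; -0.3 0 0 0 0 0; 0 0 0 0 0 0"}}

```text
time_s: 4.95
tcp_pos: [0.5553, 0.1282, 0.1136]
tcp_rot: [-0.002, 0.63, 0.777, 0.002]
ft_force: [-0.8, 10.5, 2.8]
finger_gap: 0.006
gripper_force: 5.1
```

>>> {"fn": "send_rows", "kwargs": {"plan": "-0.3 0 0 0 0 0; -0.3 0 0 0 0 0; 0 0 0 0 0 0"}}

```text
time_s: 5.2
tcp_pos: [0.5553, 0.1281, 0.1137]
tcp_rot: [-0.007, 0.629, 0.778, 0.006]
ft_force: [-2.3, 21.4, 2.7]
finger_gap: 0.002
gripper_force: 11.1
```

>>> {"fn": "send_rows", "kwargs": {"plan": "1.5 0 0 0 0 0; 2 0 0 0 0 0; 0 0 -3.5 0 0 0; 0 0 -3.5 0 0 0; 0 0 -3.5 0 0 0; 0 0 -3.5 0 0 0; 0 0 0 0 0 0; 0 0 0 0 0 0"}}

```text
time_s: 5.87
tcp_pos: [0.551, 0.1525, 0.2558]
tcp_rot: [0.002, 0.631, 0.776, 0.001]
ft_force: [-0.9, 0.1, -0.7]
finger_gap: 0.007
gripper_force: 0.0
```

Run:
```python
from h import *
to([.491,-.262,.25],np.radians(11.9))
d=grab('wrist','w3'); 
R=cv2.Rodrigues(np.array(d['rvec'],float))[0]
print(w2pix(d,[[.5597,.107,.14]])*800/512)
top=grab('top','t3'); sc=grab('scene','s3')
a=cv2.resize(sc['frame'][150:270,270:450],None,fx=3,fy=3,interpolation=cv2.INTER_CUBIC)
b=cv2.resize(d['frame'],(540,405))
cv2.imwrite('pics/c3.png',np.vstack([a[:190*1+170],b[:240]]))
print((w2pix(sc,[[.5597,.107,.14]])-[270,150])*3)
```

```text
t 5.87 tcp [0.551  0.1525 0.2558] F [-0.9  0.1 -0.7] q6 -0.03
tooly ang 11.76 z [ 0.005 -0.001 -1.   ] shift cm [-39.35 -14.32   0.6 ]
turn az -0.002
[[395.33946614 354.23604921]]
[[147.64310783  93.08331914]]
```

View pics/c3.png

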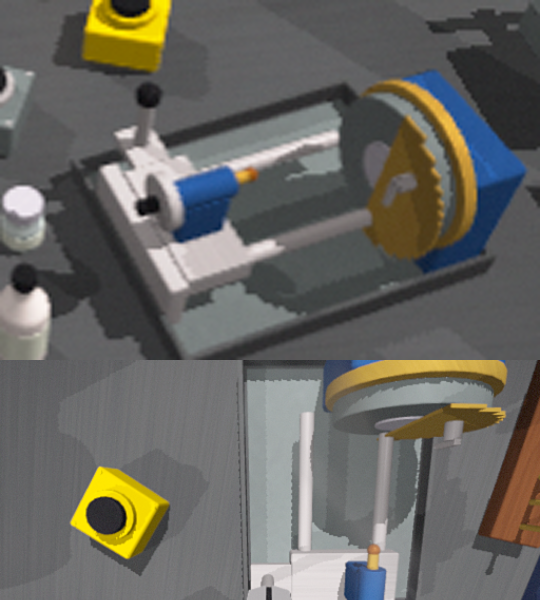

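The scene view shows the carriage tight against the stop block, with the ball at (148,95) against a predicted (148,93), so it is home. Next I cross-check the knob's pose using the earlier wrist picture.

Run:
```python
from h import *
d=load('w1'); k=512/800
a=pix2w(d,460*k,220*k,.098); b=pix2w(d,440*k,293*k,.098)
print(a,b,(a+b)/2,np.degrees(np.arctan2(*(a-b)[[1,0]])),np.linalg.norm(a-b))
c=[pix2w(d,u*k,v*k,.05)[:2] for u,v in [(435,178),(512,235),(455,308),(381,258)]]; print(np.mean(c,0))
cr=cv2.resize(d['frame'][105:205,235:335],(600,600),interpolation=cv2.INTER_CUBIC); cv2.imwrite('pics/w1c.png',cr)
```

```text
[ 0.49346205 -0.23378194  0.098     ] [ 0.49211794 -0.29338875  0.098     ] [ 0.49279    -0.26358535  0.098     ] 88.70822275758154 0.05962195993337091
[ 0.49385308 -0.25974194]
```

View pics/w1c.png

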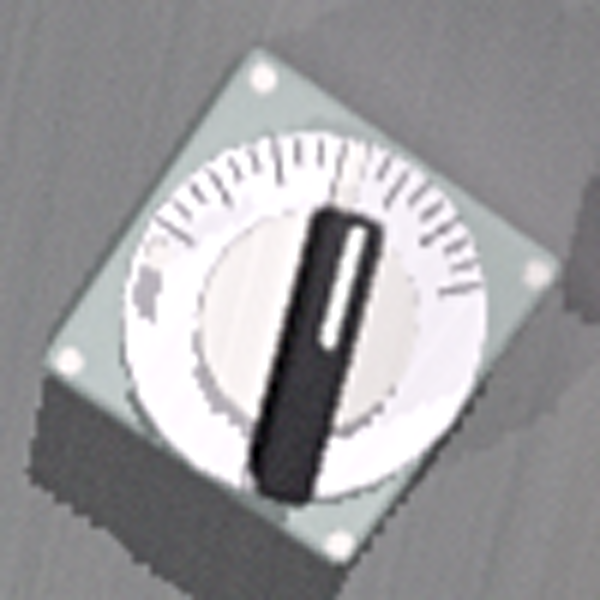

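The crop shows the nose at (350,180) and the pin at (160,245). The turn needed is about 65° anticlockwise, which agrees with the box yaw of about -24°. Now I move over the knob.

>>> {"fn": "send_rows", "kwargs": {"plan": "-3.3 -1.2 0 0 0 0; -3.3 -1.2 0 0 0 0; -3.3 -1.2 0 0 0 0; -3.3 -1.2 0 0 0 0; -3.3 -1.2 0 0 0 0; -3.3 -1.2 0 0 0 0; -3.3 -1.2 0 0 0 0; -3.3 -1.2 0 0 0 0; -3.3 -1.2 0 0 0 0; -3.3 -1.2 0 0 0 0", "jaw": 0.36}}

```text
time_s: 6.85
tcp_pos: [0.4982, -0.1958, 0.2507]
tcp_rot: [-0.002, 0.631, 0.776, -0.001]
ft_force: [0.7, 1.0, -0.5]
finger_gap: 0.362
gripper_force: 0.0
```

>>> {"fn": "send_rows", "kwargs": {"plan": "-3.3 -1.2 0 0 0 0; -3.1 -1.1 0 0 0 0; 0 0 0 0 0 0.1; 0 0 0 0 0 0.1; 0 0 0 0 0 0; 0 0 0 0 0 0"}}

```text
time_s: 7.35
tcp_pos: [0.4896, -0.2616, 0.2512]
tcp_rot: [-0.002, 0.704, 0.71, -0.001]
ft_force: [0.2, -0.2, 0.2]
finger_gap: 0.358
gripper_force: 0.0
```

Run:
```python
from h import *
to([.492,-.262,.094],np.radians(0.5))
```

```text
t 7.35 tcp [ 0.4896 -0.2616  0.2512] F [ 0.2 -0.2  0.2] q6 -0.6
tooly ang 0.46 z [-0.004  0.002 -1.   ] shift cm [-0.08  0.29 15.72]
turn az -0.001
```

>>> {"fn": "send_rows", "kwargs": {"plan": "0 0.2 0 0 0 0; 0 0 3 0 0 0; 0 0 3 0 0 0; 0 0 3 0 0 0; 0 0 2 0 0 0; 0 0 1.5 0 0 0; 0 0 1.5 0 0 0; 0 0 1.5 0 0 0; 0 0 0 0 0 0"}}

```text
time_s: 8.1
tcp_pos: [0.4905, -0.2597, 0.0943]
tcp_rot: [-0.004, 0.704, 0.71, -0.001]
ft_force: [0.4, 0.3, -1.1]
finger_gap: 0.359
gripper_force: 0.0
```

Run:
```python
from h import *
to([.492,-.262,.094],np.radians(0.5))
```

```text
t 8.1 tcp [ 0.4905 -0.2597  0.0943] F [ 0.4  0.3 -1.1] q6 -0.6
tooly ang 0.49 z [-0.006  0.004 -1.   ] shift cm [-0.24  0.15  0.02]
turn az -0.0
```

>>> {"fn": "send_rows", "kwargs": {"plan": "-0.2 0 0 0 0 0; 0 0 0 0 0 0; 0 0 0 0 0 0; 0 0 0 0 0 0; 0 0 0 0 0 0; 0 0 0 0 0 0; 0 0 0 0 0 0", "jaw": 0}}

```text
time_s: 8.68
tcp_pos: [0.4926, -0.2638, 0.0988]
tcp_rot: [0.0, 0.705, 0.709, 0.0]
ft_force: [-0.2, -0.3, 0.1]
finger_gap: 0.004
gripper_force: 0.0
```

Run:
```python
from h import *
to([.492,-.262,.094],np.radians(0.5))
s=grab('scene','s4'); d=grab('wrist','w4'); t=grab('top','t4')
u,v=w2pix(s,[[.492,-.262,.09]])[0].astype(int); print(u,v, w2pix(d,[[.492,-.262,.098]]))
a=cv2.resize(s['frame'][v-50:v+50,u-65:u+65],(780,600),interpolation=cv2.INTER_CUBIC)
b=cv2.resize(d['frame'],(390,292))
cv2.imwrite('pics/c4.png',np.hstack([cv2.resize(a,(410,315)),cv2.resize(b,(390,315))]))
```

```text
t 8.68 tcp [ 0.4926 -0.2638  0.0988] F [-0.2 -0.3  0.1] q6 -0.6
tooly ang 0.35 z [ 0.001 -0.    -1.   ] shift cm [ 0.18 -0.06  0.48]
turn az -0.003
195 188 [[253.25377389 220.52439523]]
```

View pics/c4.png

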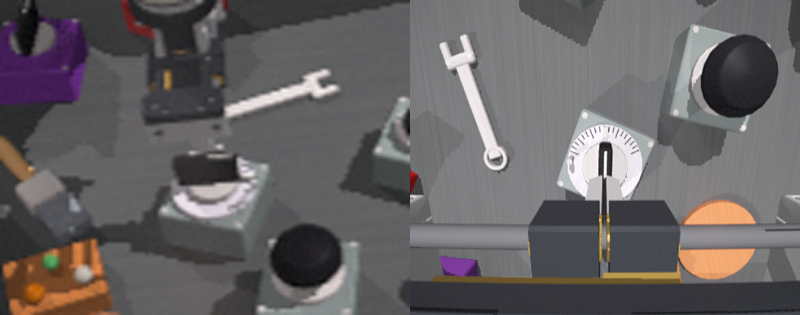

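Run:
```python
from h import *
s=load('s4'); d=load('w4')
for z in (.077,.09,.1,.11,.12):
    p=[[.4926,-.2638,z]]
    a=(w2pix(s,p)[0]-[130,138])*3.154; b=w2pix(d,p)[0]*[390/512,315/384]+[410,0]; print(z,a.round(),b.round())
to([.492,-.262,.094])
a=cv2.resize(s['frame'][138:238,130:260],(780,600),interpolation=cv2.INTER_CUBIC); 
b=cv2.resize(d['frame'][140:300,180:330],None,fx=2.5,fy=2.5,interpolation=cv2.INTER_CUBIC)
cv2.imwrite('pics/c5.png',np.hstack([cv2.resize(a,(420,400)),b]))
```

```text
0.077 [207. 169.] [604. 175.]
0.09 [206. 160.] [604. 180.]
0.1 [204. 153.] [604. 184.]
0.11 [203. 146.] [604. 188.]
0.12 [201. 139.] [604. 193.]
t 8.83 tcp [ 0.4925 -0.2637  0.0984] F [-0.   0.3  0.1] q6 -0.6
tooly ang 0.35 z [ 0. -0. -1.] shift cm [ 0.17 -0.04  0.44]
```

View pics/c5.png

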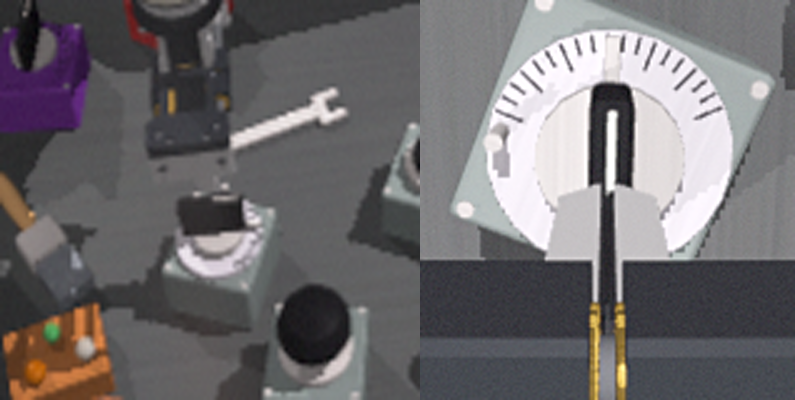

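The pictures show the closed fingertips above the knob: in the right panel they are at (610,185) and cover its rear half, and the left panel has no finger in front of the bar. So the grip missed because the tips were too high. I'll triangulate the tip height.

Run:
```python
from h import *
d=load('w4'); s=load('s4')
print('knob front pred',w2pix(d,[[.4925,-.2315,.098],[.4925,-.2315,.07]]),'seen',180+192/2.5,140+84/2.5)
R=cv2.Rodrigues(np.array(d['rvec'],float))[0]; print('cam',-R.T@np.ravel(d['tvec']),'fwd',R[2],d['fx'])
# tip corner seen in wrist: left finger tip front edge
for z in (.06,.077,.09,.1,.11):
    print(z, pix2w(d,180+150/2.5,140+0+188/2.5,z).round(4), pix2w(d,180+190/2.5,140+187/2.5,z).round(4))
print(readout.read_state()['q'].round(3))
```

```text
knob front pred [[254.26643624 177.56309835]
 [254.29390738 170.79297703]] seen 256.8 173.6
cam [ 0.49240001 -0.19589551  0.28637108] fwd [ 0.00169371 -0.2340094  -0.97223286] 284.46573718148215
0.06 [ 0.4808 -0.2707  0.06  ] [ 0.4942 -0.2703  0.06  ]
0.077 [ 0.4817 -0.2651  0.077 ] [ 0.494  -0.2647  0.077 ]
0.09 [ 0.4824 -0.2608  0.09  ] [ 0.4939 -0.2604  0.09  ]
0.1 [ 0.4829 -0.2575  0.1   ] [ 0.4939 -0.2571  0.1   ]
0.11 [ 0.4834 -0.2542  0.11  ] [ 0.4938 -0.2538  0.11  ]
[-0.593  0.145  1.501 -0.     1.496 -0.599]
```

Both cameras put the tips at about z = 0.105, just above the bar. I'll open and go down in small steps while watching the force.

>>> {"fn": "send_rows", "kwargs": {"plan": "0 0 0 0 0 0; 0 0 0 0 0 0; 0 0 0 0 0 0; 0 0 0 0 0 0; 0 0 0.4 0 0 0; 0 0 0.4 0 0 0; 0 0 0 0 0 0; 0 0 0 0 0 0", "jaw": 0.36}}

```text
time_s: 9.5
tcp_pos: [0.4921, -0.2634, 0.0896]
tcp_rot: [-0.001, 0.705, 0.709, -0.0]
ft_force: [0.4, -0.3, -0.4]
finger_gap: 0.358
gripper_force: 0.0
```

>>> {"fn": "send_rows", "kwargs": {"plan": "0 0 0.2 0 0 0; 0 0 0.2 0 0 0; 0 0 0 0 0 0; 0 0 0 0 0 0"}}

```text
time_s: 9.83
tcp_pos: [0.4924, -0.2636, 0.0862]
tcp_rot: [-0.0, 0.705, 0.709, -0.0]
ft_force: [0.6, -0.8, 0.3]
finger_gap: 0.361
gripper_force: 0.0
```

>>> {"fn": "send_rows", "kwargs": {"plan": "0 0 0 0 0 0; 0 0 0 0 0 0; 0 0 0 0 0 0; 0 0 0 0 0 0; 0 0 0 0 0 0; 0 0 0 0 0 0", "jaw": 0}}

```text
time_s: 10.33
tcp_pos: [0.4931, -0.2637, 0.0866]
tcp_rot: [0.001, 0.705, 0.709, 0.0]
ft_force: [2.0, -0.4, -0.2]
finger_gap: 0.122
gripper_force: 30.0
```

Now it grips (30 N). I turn it anticlockwise.

>>> {"fn": "send_rows", "kwargs": {"plan": "0 0 0 0 0 -0.1; 0 0 0 0 0 -0.1; 0 0 0 0 0 -0.1; 0 0 0 0 0 -0.1; 0 0 0 0 0 -0.1; 0 0 0 0 0 -0.1; 0 0 0 0 0 -0.1; 0 0 0 0 0 -0.1; 0 0 0 0 0 -0.1; 0 0 0 0 0 0"}}

```text
time_s: 11.17
tcp_pos: [0.4952, -0.2627, 0.0866]
tcp_rot: [0.003, 0.324, 0.946, 0.002]
ft_force: [7.4, 1.6, -2.0]
finger_gap: 0.119
gripper_force: 30.0
```

>>> {"fn": "send_rows", "kwargs": {"plan": "0 0 0 0 0 -0.06; 0 0 0 0 0 -0.06; 0 0 0 0 0 -0.06; 0 0 0 0 0 0; 0 0 0 0 0 0"}}

```text
time_s: 11.58
tcp_pos: [0.4955, -0.2623, 0.0866]
tcp_rot: [0.003, 0.239, 0.971, 0.002]
ft_force: [8.0, 1.8, -2.7]
finger_gap: 0.119
gripper_force: 30.0
```

Run:
```python
from h import *
to([.492,-.262,.094],np.radians(66))
s=readout.read_state(); print(s['torque'].round(3),s['finger_gap'])
```

```text
t 11.58 tcp [ 0.4955 -0.2623  0.0866] F [ 8.   1.8 -2.7] q6 -1.68
tooly ang 62.29 z [ 0.007  0.002 -1.   ] shift cm [ 0.32 -0.13 -0.74]
turn az -0.065
[ 0.531 -1.687 -0.01 ] 0.11936806519016673
```

>>> {"fn": "send_rows", "kwargs": {"plan": "0 0 0 0 0 -0.04; 0 0 0 0 0 -0.04; 0 0 0 0 0 0; 0 0 0 0 0 0"}}

```text
time_s: 11.92
tcp_pos: [0.4956, -0.2621, 0.0866]
tcp_rot: [0.003, 0.2, 0.98, 0.002]
ft_force: [7.8, 2.4, -1.9]
finger_gap: 0.12
gripper_force: 30.0
```

Run:
```python
from h import *
to([.492,-.262,.094],np.radians(66))
s=readout.read_state(); print(s['torque'].round(3),s['finger_gap'])
```

```text
t 11.92 tcp [ 0.4956 -0.2621  0.0866] F [ 7.8  2.4 -1.9] q6 -1.76
tooly ang 66.87 z [ 0.007  0.002 -1.   ] shift cm [ 0.33 -0.13 -0.74]
turn az 0.015
[ 0.648 -1.663 -0.055] 0.12031228033289702
```

>>> {"fn": "send_rows", "kwargs": {"plan": "0 0 0 0 0 -0.04; 0 0 0 0 0 -0.04; 0 0 0 0 0 0; 0 0 0 0 0 0"}}

```text
time_s: 12.25
tcp_pos: [0.4957, -0.262, 0.0866]
tcp_rot: [0.003, 0.161, 0.987, 0.002]
ft_force: [8.4, 3.1, -2.7]
finger_gap: 0.122
gripper_force: 30.2
```

Run:
```python
from h import *
to([.492,-.262,.094],np.radians(66))
s=readout.read_state(); print(s['torque'].round(3),s['finger_gap'])
```

```text
t 12.25 tcp [ 0.4957 -0.262   0.0866] F [ 8.4  3.1 -2.7] q6 -1.84
tooly ang 71.44 z [ 0.007  0.003 -1.   ] shift cm [ 0.34 -0.12 -0.74]
turn az 0.095
[ 0.712 -1.686 -0.13 ] 0.12208462289253559
```

>>> {"fn": "send_rows", "kwargs": {"plan": "0 0 0 0 0 -0.04; 0 0 0 0 0 -0.04; 0 0 0 0 0 0; 0 0 0 0 0 0"}}

```text
time_s: 12.58
tcp_pos: [0.4935, -0.2645, 0.0882]
tcp_rot: [0.002, 0.122, 0.992, -0.001]
ft_force: [1.3, -0.7, 5.7]
finger_gap: 0.005
gripper_force: 2.7
```

Run:
```python
from h import *
to([.492,-.262,.094],np.radians(66))
s=readout.read_state(); print(s['torque'].round(3),s['finger_gap'])
```

```text
t 12.58 tcp [ 0.4935 -0.2645  0.0882] F [ 1.3 -0.7  5.7] q6 -1.92
tooly ang 75.95 z [ 0.003 -0.002 -1.   ] shift cm [ 0.21  0.21 -0.58]
turn az 0.174
[-0.12  -0.469 -0.017] 0.005029235429104009
```

It slipped off the top at the end, after the torque had risen against the stop. I'll lift and check the knob's angle numerically.

>>> {"fn": "send_rows", "kwargs": {"plan": "0 0 -3 0 0 0; 0 0 -3 0 0 0; 0 0 -3 0 0 0; -2.5 0 -2 0 0 0; -2.5 0 0 0 0 0; 0 0 0 0 0 0; 0 0 0 0 0 0"}}

```text
time_s: 13.17
tcp_pos: [0.5406, -0.2755, 0.1948]
tcp_rot: [-0.002, 0.122, 0.993, 0.001]
ft_force: [0.4, 0.7, -0.7]
finger_gap: 0.004
gripper_force: 0.0
```

Run:
```python
from h import *
to([.4475,-.0416,.12])
d=grab('wrist','w6')
def knob(d,c):
    u,v=w2pix(d,[c])[0]; f=d['frame']; m=np.zeros(f.shape[:2],np.uint8); cv2.circle(m,(int(u),int(v)),int(.045*d['fx']/np.linalg.norm(np.array(c)+0-(-cv2.Rodrigues(np.array(d['rvec'],float))[0].T@np.ravel(d['tvec'])))),255,-1)
    k=((f.max(2)<70)&(m>0)).astype(np.uint8); n,l,st,ce=cv2.connectedComponentsWithStats(k); i=1+np.argmax(st[1:,4]); ys,xs=np.where(l==i)
    r=cv2.minAreaRect(np.c_[xs,ys].astype(np.float32)); b=cv2.boxPoints(r); 
    P=np.array([pix2w(d,*q,.098)[:2] for q in b]); e=[P[1]-P[0],P[2]-P[1]]; e.sort(key=np.linalg.norm)
    print('centre',P.mean(0).round(4),'size',[np.linalg.norm(x).round(4) for x in e],'bar angle',np.degrees(np.arctan2(e[1][1],e[1][0]))%180, 'area',st[i,4])
knob(d,(.493,-.262,.09)); knob(load('w1'),(.493,-.262,.09))
u,v=w2pix(d,[(.493,-.262,.08)])[0].astype(int); print(u,v)
y0,x0=max(v-60,0),max(u-80,0); c6=cv2.resize(d['frame'][y0:y0+120,x0:x0+160],(800,600),interpolation=cv2.INTER_CUBIC); cv2.imwrite('pics/c6.png',c6)
```

```text
t 13.17 tcp [ 0.5406 -0.2755  0.1948] F [ 0.4  0.7 -0.7] q6 -1.89
tooly ang 75.97 z [-0.003  0.002 -1.   ] shift cm [14.68 20.43  7.55]
centre [ 0.4971 -0.262 ] size [np.float64(0.0111), np.float64(0.0598)] bar angle 158.2057541724712 area 563
centre [ 0.4911 -0.2641] size [np.float64(0.0138), np.float64(0.0599)] bar angle 88.6004061955004 area 433
255 141
```

View pics/c6.png

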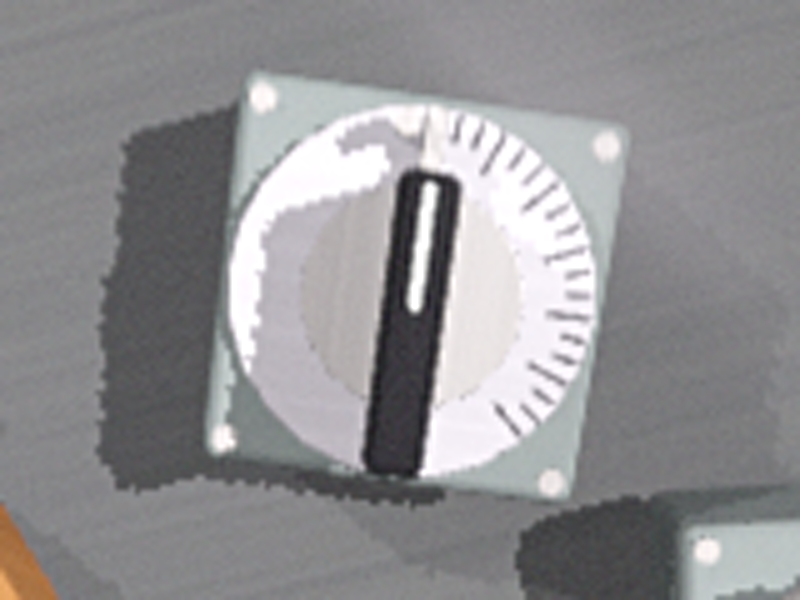

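The picture shows the nose at (430,140) against the pin at (408,125). I check the box yaw from its screws and work out the way to the start button.

Run:
```python
from h import *
d=load('w6'); P=[pix2w(d,175+u/5,81+v/5,.05)[:2] for u,v in [(262,97),(607,145),(551,481),(221,439)]]
e=[P[3]-P[0],P[2]-P[1]]; print([np.degrees(np.arctan2(-x[1],-x[0])).round(1)%180 for x in e]); e=[P[1]-P[0],P[2]-P[3]]; print([(np.degrees(np.arctan2(x[1],x[0]))+90).round(1)%180 for x in e])
print(np.mean(P,0))
# start centre from both w6-independent top view: dark blob
t=load('t3'); f=t['frame']; u,v=w2pix(t,[(.4475,-.0416,.074)])[0]; m=np.zeros(f.shape[:2],np.uint8); cv2.circle(m,(int(u),int(v)),14,255,-1)
ys,xs=np.where((f.max(2)<60)&(m>0)); print(pix2w(t,xs.mean(),ys.mean(),.074),len(xs))
to([.4475,-.0416,.12])
```

```text
[np.float64(157.7), np.float64(158.0)]
[np.float64(158.4), np.float64(158.7)]
[ 0.49379167 -0.2602028 ]
[ 0.44871976 -0.041587    0.074     ] 97
t 13.22 tcp [ 0.54   -0.2753  0.1947] F [ 0.2 -0.2 -0.4] q6 -1.89
tooly ang 75.96 z [-0.004  0.002 -1.   ] shift cm [14.61 20.43  7.55]
```

The box zero direction is 158.2° and the bar is at 158.2°, so the counter is at zero. Next is the start button.

>>> {"fn": "send_rows", "kwargs": {"plan": "2.1 2.9 0 0 0 0; 2.1 2.9 0 0 0 0; 2.1 2.9 0 0 0 0; 2.1 2.9 0 0 0 0; 2.1 2.9 0 0 0 0; 2.1 2.9 0 0 0 0; 2.0 2.9 0 0 0 0; 0 0 0 0 0 0; 0 0 0 0 0 0", "jaw": 0}}

```text
time_s: 13.97
tcp_pos: [0.4468, -0.0422, 0.196]
tcp_rot: [-0.0, 0.121, 0.993, -0.0]
ft_force: [1.1, -0.8, -0.2]
finger_gap: 0.01
gripper_force: 0.0
```

>>> {"fn": "send_rows", "kwargs": {"plan": "0 0 2.5 0 0 0; 0 0 2.5 0 0 0; 0 0 2.5 0 0 0; 0 0 1 0 0 0; 0 0 0 0 0 0; 0 0 0 0 0 0; 0 0 0 0 0 0"}}

```text
time_s: 14.55
tcp_pos: [0.4495, -0.0442, 0.1129]
tcp_rot: [0.001, 0.123, 0.992, -0.0]
ft_force: [0.4, 0.2, 0.4]
finger_gap: 0.007
gripper_force: 0.0
```

Run:
```python
from h import *
to([.4482,-.0416,.096])
```

```text
t 14.55 tcp [ 0.4495 -0.0442  0.1129] F [0.4 0.2 0.4] q6 -1.55
tooly ang 75.92 z [ 0.002 -0.001 -1.   ] shift cm [0.19 0.22 1.68]
```

>>> {"fn": "send_rows", "kwargs": {"plan": "0.2 0.2 0.6 0 0 0; 0 0 0.6 0 0 0; 0 0 0.4 0 0 0; 0 0 0 0 0 0; 0 0 0 0 0 0"}}

```text
time_s: 14.97
tcp_pos: [0.4469, -0.0409, 0.0951]
tcp_rot: [-0.0, 0.122, 0.993, -0.0]
ft_force: [0.8, 0.6, -0.3]
finger_gap: 0.004
gripper_force: 0.0
```

>>> {"fn": "send_rows", "kwargs": {"plan": "0 0 0.4 0 0 0; 0 0 0 0 0 0; 0 0 0 0 0 0"}}

```text
time_s: 15.22
tcp_pos: [0.4469, -0.041, 0.0912]
tcp_rot: [-0.0, 0.122, 0.993, -0.0]
ft_force: [-0.3, 0.3, -1.0]
finger_gap: 0.001
gripper_force: 0.0
```

>>> {"fn": "send_rows", "kwargs": {"plan": "0 0 0.4 0 0 0; 0 0 0 0 0 0; 0 0 0 0 0 0"}}

```text
time_s: 15.47
tcp_pos: [0.4469, -0.041, 0.0871]
tcp_rot: [-0.0, 0.122, 0.993, -0.0]
ft_force: [-0.5, 0.1, 0.1]
finger_gap: 0.0
gripper_force: 0.0
```

There is no contact yet, so the tips really stand less far ahead than stated, as they did at the knob. I go on down with force feedback.

>>> {"fn": "send_rows", "kwargs": {"plan": "0 0 0.4 0 0 0; 0 0 0 0 0 0; 0 0 0 0 0 0"}}

```text
time_s: 15.72
tcp_pos: [0.4468, -0.041, 0.083]
tcp_rot: [-0.0, 0.122, 0.993, -0.0]
ft_force: [-0.6, -0.0, 0.3]
finger_gap: 0.004
gripper_force: 0.0
```

>>> {"fn": "send_rows", "kwargs": {"plan": "0 0 0.4 0 0 0; 0 0 0 0 0 0; 0 0 0 0 0 0"}}

```text
time_s: 15.97
tcp_pos: [0.4468, -0.041, 0.079]
tcp_rot: [-0.0, 0.122, 0.993, -0.0]
ft_force: [1.1, -0.4, -0.0]
finger_gap: 0.003
gripper_force: 0.0
```

>>> {"fn": "send_rows", "kwargs": {"plan": "0 0 0.4 0 0 0; 0 0 0 0 0 0; 0 0 0 0 0 0"}}

```text
time_s: 16.22
tcp_pos: [0.4468, -0.041, 0.075]
tcp_rot: [-0.0, 0.122, 0.993, -0.0]
ft_force: [0.4, 0.3, -0.6]
finger_gap: 0.008
gripper_force: 0.0
```

>>> {"fn": "send_rows", "kwargs": {"plan": "0 0 0.3 0 0 0; 0 0 0 0 0 0; 0 0 0 0 0 0"}}

```text
time_s: 16.47
tcp_pos: [0.4469, -0.041, 0.0722]
tcp_rot: [-0.0, 0.122, 0.993, -0.0]
ft_force: [0.7, 0.0, 0.2]
finger_gap: 0.005
gripper_force: 0.0
```

>>> {"fn": "send_rows", "kwargs": {"plan": "0 0 0.3 0 0 0; 0 0 0 0 0 0; 0 0 0 0 0 0"}}

```text
time_s: 16.72
tcp_pos: [0.4469, -0.041, 0.0691]
tcp_rot: [-0.0, 0.122, 0.993, 0.0]
ft_force: [-0.5, -0.3, -0.9]
finger_gap: 0.006
gripper_force: 0.0
```

>>> {"fn": "send_rows", "kwargs": {"plan": "0 0 0.3 0 0 0; 0 0 0 0 0 0; 0 0 0 0 0 0"}}

```text
time_s: 16.97
tcp_pos: [0.4469, -0.041, 0.0661]
tcp_rot: [-0.0, 0.122, 0.993, -0.0]
ft_force: [0.7, -0.8, -0.4]
finger_gap: 0.004
gripper_force: 0.0
```

Run:
```python
from h import *
to([.4482,-.0416,.096])
s=grab('scene','s7'); f=s['frame']
u,v=w2pix(s,[(.4482,-.0416,.08)])[0].astype(int)
cv2.imwrite('pics/c7.png',cv2.resize(f[v-50:v+40,u-60:u+60],(800,600),interpolation=cv2.INTER_CUBIC)); print(u,v)
print([(z,((w2pix(s,[(.4469,-.041,z)])[0]-[u-60,v-50])*6.667).round()) for z in (.05,.066,.074,.09,.1)])
```

```text
t 16.97 tcp [ 0.4469 -0.041   0.0661] F [ 0.7 -0.8 -0.4] q6 -1.54
tooly ang 75.97 z [-0.  0. -1.] shift cm [-0.14 -0.02 -2.99]
264 173
[(0.05, array([401., 376.])), (0.066, array([401., 354.])), (0.074, array([401., 343.])), (0.09, array([401., 320.])), (0.1, array([401., 306.]))]
```

>>> {"fn": "send_rows", "kwargs": {"plan": "0 0 0.3 0 0 0; 0 0 0 0 0 0; 0 0 0 0 0 0"}}

```text
time_s: 17.27
tcp_pos: [0.4475, -0.0411, 0.0638]
tcp_rot: [0.001, 0.122, 0.993, -0.0]
ft_force: [0.4, 0.3, 2.0]
finger_gap: 0.004
gripper_force: 1.1
```

>>> {"fn": "send_rows", "kwargs": {"plan": "0 0 0.3 0 0 0; 0 0 0 0 0 0; 0 0 0 0 0 0"}}

```text
time_s: 17.52
tcp_pos: [0.4476, -0.0412, 0.0609]
tcp_rot: [0.001, 0.122, 0.993, -0.0]
ft_force: [1.3, -0.5, 3.5]
finger_gap: 0.003
gripper_force: 2.0
```

>>> {"fn": "send_rows", "kwargs": {"plan": "0 0 0.2 0 0 0; 0 0 0 0 0 0; 0 0 0 0 0 0"}}

```text
time_s: 17.77
tcp_pos: [0.4476, -0.0412, 0.0588]
tcp_rot: [0.001, 0.122, 0.993, -0.0]
ft_force: [-0.1, 0.4, 5.0]
finger_gap: 0.007
gripper_force: 2.6
```

Contact came at about z = 0.0655, and the spring force is rising as specified. I press to the bottom and hold.

>>> {"fn": "send_rows", "kwargs": {"plan": "0 0 0.2 0 0 0; 0 0 0.2 0 0 0; 0 0 0 0 0 0; 0 0 0 0 0 0"}}

```text
time_s: 18.1
tcp_pos: [0.4477, -0.0412, 0.0561]
tcp_rot: [0.001, 0.122, 0.993, -0.0]
ft_force: [-2.0, 1.3, 10.2]
finger_gap: 0.003
gripper_force: 5.4
```

>>> {"fn": "send_rows", "kwargs": {"plan": "0 0 0.1 0 0 0; 0 0 0 0 0 0; 0 0 0 0 0 0; 0 0 0 0 0 0; 0 0 0 0 0 0; 0 0 0 0 0 0; 0 0 0 0 0 0; 0 0 0 0 0 0; 0 0 0 0 0 0; 0 0 0 0 0 0"}}

```text
time_s: 18.93
tcp_pos: [0.4477, -0.0412, 0.056]
tcp_rot: [0.001, 0.122, 0.993, -0.0]
ft_force: [-3.7, 0.8, 14.9]
finger_gap: 0.01
gripper_force: 7.5
```

>>> {"fn": "send_rows", "kwargs": {"plan": "0 0 0 0 0 0; 0 0 0 0 0 0; 0 0 0 0 0 0; 0 0 0 0 0 0; 0 0 0 0 0 0; 0 0 0 0 0 0"}}

```text
time_s: 19.43
tcp_pos: [0.4477, -0.0412, 0.056]
tcp_rot: [0.001, 0.122, 0.993, -0.0]
ft_force: [-3.6, 1.0, 14.6]
finger_gap: 0.004
gripper_force: 7.5
```

It bottomed (15 N, no more travel) and was held for over a second. Now I lift off.

>>> {"fn": "send_rows", "kwargs": {"plan": "0 0 -1 0 0 0; 0 0 -2 0 0 0; 0 0 -3 0 0 0; 0 0 -3 0 0 0; 0 0 -3 0 0 0; 0 0 -3 0 0 0; 0 0 0 0 0 0; 0 0 0 0 0 0; 0 0 0 0 0 0; 0 0 0 0 0 0"}}

```text
time_s: 20.27
tcp_pos: [0.4458, -0.0408, 0.2009]
tcp_rot: [-0.002, 0.122, 0.993, 0.0]
ft_force: [-0.4, 0.3, 0.2]
finger_gap: 0.005
gripper_force: 0.0
```

Run:
```python
from h import *
to([.4475,-.0416,.2])
s=grab('scene','s8')
# carriage & knob unchanged since last good views?
t=load('s3')
for n,p in (('ball',(.5597,.107,.14)),('stop',(.612,-.175,.1)),('jar',(.618,-.027,.06))):
    u,v=w2pix(s,[p])[0].astype(int); T=t['frame'][v-8:v+9,u-8:u+9]; S=s['frame'][v-16:v+17,u-16:u+17]
    r=cv2.minMaxLoc(cv2.matchTemplate(S,T,cv2.TM_CCOEFF_NORMED)); print(n,'shift',np.array(r[3])-8,round(r[1],3))
d=grab('top','t8'); f=d['frame']; u,v=w2pix(d,[(.493,-.262,.098)])[0]; m=np.zeros(f.shape[:2],np.uint8); cv2.circle(m,(int(u),int(v)),13,255,-1)
ys,xs=np.where((f.max(2)<90)&(m>0))
if len(xs)>30:
    P=np.array([pix2w(d,a,b,.098)[:2] for a,b in zip(xs,ys)]); w,V=np.linalg.eigh(np.cov(P.T)); print(len(xs),P.mean(0),np.degrees(np.arctan2(V[1,1],V[0,1]))%180)
```

```text
t 20.27 tcp [ 0.4458 -0.0408  0.2009] F [-0.4  0.3  0.2] q6 -1.54
tooly ang 75.97 z [-0.004  0.001 -1.   ] shift cm [-0.18 -0.04  0.09]
ball shift [0 0] 0.997
stop shift [0 0] 0.765
jar shift [0 0] 0.99
84 [ 0.49820338 -0.26248472] 154.76290495488703
```

```bash
python3 -c "
from station import arm; print(arm.finish_job())"
```

```text
the job is handed in; nothing more can be done
None
```

I handed the job in at about 20 s, and no verdict came back: the carriage is home against the stop block, the counter knob is back at its zero stop, and the start button was held fully down for over a second and released.

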